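# Check that the sign foot's pole socket is clear to its full depth

### The job

Before the stall's sign goes up, check that its pole socket has not filled with crumbs and grit. Take the depth gauge with the tall round handle (not the one with the flat knob) out of the rack, lower its rod upright into the narrower of the two sockets in the concrete sign foot until the rod stands on the socket's bottom, and hold it there by its handle for two seconds. Then let go and leave the gauge standing in the socket.

Things in the scene. Friction and masses are not known exactly. Their poses are not given: they have to be found in the camera images.
- gauge_grip (a point): Middle of the gauge's black round handle, 28 mm across, 50 tall, upright in an aluminium rack 100 mm tall. Under it a steel flange, 50 across, 6 thick, rests on the rack's top. z up along the gauge: handle top 25 mm above this point, flange 25 below, rod tip 105 below. 0.3 kg. The other gauge, 110 mm away along this point's y axis (either side), has a flat disc knob 48 mm across: not wanted.
- gauge_tip (a point): Lower end, on the axis, of the gauge's straight steel rod, 20 mm in diameter and 74 mm long from flange to tip. It hangs freely in a 28 mm hole in the rack, its tip 26 mm above the table. z points up along the gauge, which is one rigid piece.
- socket (a point): Centre of the narrower socket's mouth, level with the top of the sign foot: a fixed concrete block 240 x 150 mm, 90 tall, at any yaw, with two round blind sockets edged with steel. This one is 40 mm across; the other, 120 mm away along +x of this point, is 64 mm and wrong. Both are 70 mm deep, bottom flat and rigid. z up. With the rod on the bottom, the flange stands 4 mm above the foot.
There are look-alikes about, which are no part of the job. What is shaped like the part that bears gauge_grip but purple is not meant.

How it is judged:
On the way, in this order (a step that is already met when the one before it is completed fails the run):
1. the depth gauge is held and lifted right out of the rack (height (world z) of gauge_tip above 0.105 m and contact force between the fingers and gauge above 0.5 N), for 0.1 s.
2. the rod is held upright on the bottom of the narrower socket (z of gauge_tip in the frame of socket below -0.066 m and horizontal distance between gauge_tip and socket below 0.016 m and angle between gauge_grip's own z axis and vertical below 0.2 rad and contact force between the fingers and gauge above 0.5 N), for 1 s.
At the end, for the whole second after the job is handed in: The gauge has been let go and stands at rest (below 20 mm/s) in the narrower socket, its rod's tip within 4 mm of the bottom (more than 66 mm below the mouth) and less than 16 mm from the socket's axis; it may lean up to 20 degrees (z of gauge_tip in the frame of socket below -0.066 m and horizontal distance between gauge_tip and socket below 0.016 m and angle between gauge_grip's own z axis and vertical below 0.35 rad and linear speed of gauge below 0.02 m/s); the robot touches nothing.
It also fails if it takes over 48 s, if anything falls off the work surface, if the arm or the gripper's body presses on something with over 40 N, if the wrist force passes 120 N, or if a joint passes its speed limit or range.

### The arm

A 7-joint arm with a two-finger parallel gripper is mounted at the origin on the work surface. World frame = base frame: x ahead of the robot, y to its left, z up, the work surface at z = 0. Lengths are in m, angles in rad, forces in N, time in s.
With the tool pointing down it reaches from about 0.425 to 0.925 m from the base axis. Payload 6.8 kg.
Tool frame: the origin (TCP) lies between the finger pads; the fingertips stand finger_overhang ahead of it and the grasp point (between the pads) lies 6 mm ahead of it (finger_overhang is the distance from the TCP to the fingertips, in m); z points along the fingers, y is the line along which they close (so a half turn about z gives the same grasp; the last joint's range is limited). The gripper opens to 85 mm and grips with 20 to 120 N. Pads are 22 mm wide; open, the fingers measure 114 mm over their backs; the gripper's body (76 mm by 85 mm) begins 54 mm behind the grasp point. The pads swing forward as they close: fully open they stand 13 mm farther back than shut.
Start: joints at [-1.438, 0.477, 0.022, 1.555, -0.011, 1.109, -0.083], TCP at [0.161, 0.656, 0.256] pointing down, gripper open.
Joint ranges: [-2.96, 2.96], [-0.34, 2.1], [-1.41, 1.46], [0.24, 2.44], [-1.37, 4.51], [0.17, 1.92], [-2.96, 2.96]. Speed limits (rad/s): [2.39, 2.39, 3.14, 3.14, 3.14, 3.14, 3.14].

### API

Orientations are given as a unit quaternion [w, x, y, z].
In Python, from station import * gives the robot as it stands.
- The arm moves only by the tool drive_tool, never from a script. Its argument "increments" is a list of rows, each an object of numbers: "claw": the finger opening in m, from 0 to 0.0854; "dx", "dy", "dz": the shift along the tool's x, y, z in m; "wx", "wy", "wz": the turn, a rotation vector about the tool's x, y, z in degrees. A call has 1 to 20 rows; each row shifts and turns the commanded pose from where the row before left it, along the tool's axes as they then stand; what a row does not reach is not made up. A row lasts 1/8 s, in which the tool goes at most 62.5 mm and 10.7 degrees, less where a joint would pass 70% of its speed; a pose out of reach is approached as far as the arm can. A call with a gripper value outside its range is refused whole. The fingers move at their own pace and stop on an object; "newtons" is the grip in N (left out, the last holds). Time passes only in rows, so rows that do not move let the fingers close. It gives the time, the measured TCP pose, the force, the opening and the grip force at its end, in the units of the state.
- get_obs(): the state, without advancing time (a new reading comes with each control period).
- read_camera(name): name is "side" or "top" or "wrist"; returns (picture, depth): 420x560x3 uint8, red, green, blue; 420x560 float32, m along the optical axis (not along the pixel's ray), 0 where there is no reading.
- calibration(name): a dict with "intrinsics" (3x3 intrinsics, pixels), "R" (3x3) and "t" (3): a world point X has camera coordinates R X + t; the wrist camera has in their place "mount" (4x4, takes a point from camera to tool coordinates, whose origin is the TCP and whose axes are the flange's). Camera axes: x right, y down, z forward; pixel columns grow to the right and rows downward; lengths in m; the calibration is good to about 2 mm. The wrist camera is an equidistant fisheye: a pixel r from the principal point sees the ray r / f radians off the axis. A picture is of the moment at which its call begins: read the wrist's pose just before it. calibration takes no time and is no camera call.
- hand_in(): hands the job in; it is judged then, once.
The state is a dict: "t": time; "q": joint angles; "joint_vel": joint speeds; "joint_torque": joint torques, N m; "eef_pos": TCP position; "tool_rot": TCP orientation; "contact_force": force on the tool from outside, world axes, zero at the start; "torque": the same for the moment, N m; "gripper_width": opening from 0.0 (shut) to 1.0 (fully open); "grasp_force": force on a finger pad.
Only numpy, scipy, OpenCV 4.12 (cv2) and the standard library are available. Lean on these libraries where they do the work, as an engineer would, in place of code of your own. Each camera call takes 0.05 s, during which the arm holds its last target. There are 200 camera calls.

## Working session

There is one attempt and no reset: what is moved stays moved. The work goes in short steps, Python scripts to look and compute and a tool call to move; the robot and the scene stay as the last step left them, time stands still between calls to the robot, and variables do not carry over. Pictures are saved under pics/ and viewed, at most 10 in all, crops included, and the job is handed in when it is done.

Besides the shell and the picture viewer there is one more tool, called by a JSON object that holds its "name" and its "arguments". drive_tool: Moves the arm, as the interface text tells. Its arguments: {"type":"object","properties":{"increments":{"type":"array","items":{"type":"object","properties":{"claw":{"type":"number"},"dx":{"type":"number"},"dy":{"type":"number"},"dz":{"type":"number"},"wx":{"type":"number"},"wy":{"type":"number"},"wz":{"type":"number"}}}},"newtons":{"type":"number"}},"required":["increments"]}

```bash
mkdir -p pics
python3 - <<'E'
from station import *
import cv2, numpy as np
for n in ("top","side"):
    p,d=read_camera(n); cv2.imwrite(f"pics/{n}0.png",p[:,:,::-1]); np.savez(f"{n}0.npz",p=p,d=d)
    c=calibration(n); print(n,{k:np.round(v,3).tolist() for k,v in c.items()})
o=get_obs(); print(o)
print(calibration("wrist"))
import station; print([x for x in dir(station) if x[0]!='_'])
E
```

```text
top {'intrinsics': [[423.187, 0.0, 279.124], [0.0, 423.187, 210.626], [0.0, 0.0, 1.0]], 'R': [[-0.094, -0.996, 0.005], [-0.97, 0.091, -0.224], [0.223, -0.026, -0.974]], 't': [0.06, 0.585, 0.738]}
side {'intrinsics': [[382.922, 0.0, 284.23], [0.0, 382.922, 213.181], [0.0, 0.0, 1.0]], 'R': [[-0.947, -0.321, -0.004], [-0.241, 0.717, -0.654], [0.212, -0.618, -0.757]], 't': [0.534, 0.194, 0.779]}
{'t': 0.1, 'q': array([-1.43810534,  0.47771734,  0.02232531,  1.55637763, -0.01147578,
        1.10927357, -0.08310161]), 'joint_vel': array([ 0.00132276, -0.00052478,  0.00103126, -0.00383453,  0.00015931,
       -0.00271491, -0.00052227]), 'joint_torque': array([ 3.74292140e-03, -5.97761929e+01,  1.61342751e+00, -2.81957138e+01,
        1.28118010e-02,  5.02465366e-03,  3.58754085e-05]), 'eef_pos': array([0.16085345, 0.65504038, 0.25541205]), 'tool_rot': array([-3.22930768e-05,  1.20082778e-01,  9.92763541e-01, -8.23288414e-04]), 'contact_force': array([0.07894762, 0.26801057, 0.52480306]), 'torque': array([-0.02158482,  0.00833267,  0.03275934]), 'grasp_force': 0.0, 'gripper_width': 0.9994369047009536}
{'intrinsics': array([[325.1922621 ,   0.        , 279.92830245],
       [  0.        , 325.1922621 , 207.7322131 ],
       [  0.        ,   0.        ,   1.        ]]), 'mount': array([[-5.25624335e-04, -9.55238310e-01, -2.95836939e-01,
         7.65661013e-02],
       [ 9.99999632e-01, -3.01663547e-04, -8.02683957e-04,
        -4.85314314e-04],
       [ 6.77511246e-04, -2.95837252e-01,  9.55238118e-01,
        -1.16160158e-01],
       [ 0.00000000e+00,  0.00000000e+00,  0.00000000e+00,
         1.00000000e+00]])}
['PlanningError', 'calibration', 'finger_overhang', 'get_obs', 'hand_in', 'read_camera']
```

View pics/top0.png

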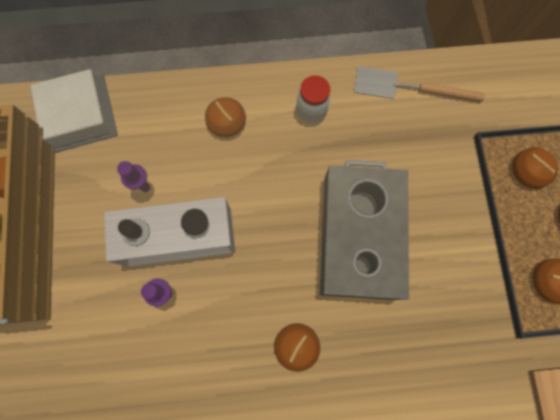

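View pics/side0.png

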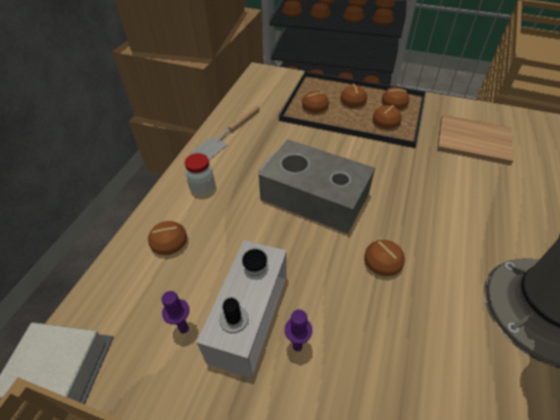

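In the top view, the candidates are the tall black handle in the rack at (130,230), the flat knob at (195,222), and purple look-alikes at (133,176) and (155,292). I choose (130,230). The narrow socket is at (367,263) and the wide one at (367,198).

Run:
```python
import cv2, numpy as np
t=cv2.imread("pics/top0.png"); s=cv2.imread("pics/side0.png")
def c(im,x,y,w,h,k): return cv2.resize(im[y:y+h,x:x+w],None,fx=k,fy=k,interpolation=cv2.INTER_CUBIC)
A=c(t,100,195,80,60,5);B=c(t,340,170,80,120,2.5)  
B=c(t,327,235,80,60,5);C=c(s,200,285,80,60,5);D=c(s,290,150,80,60,5)
cv2.imwrite("pics/crop1.png",np.vstack([np.hstack([A,B]),np.hstack([C,D])]))
```

```text
(no output)
```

View pics/crop1.png

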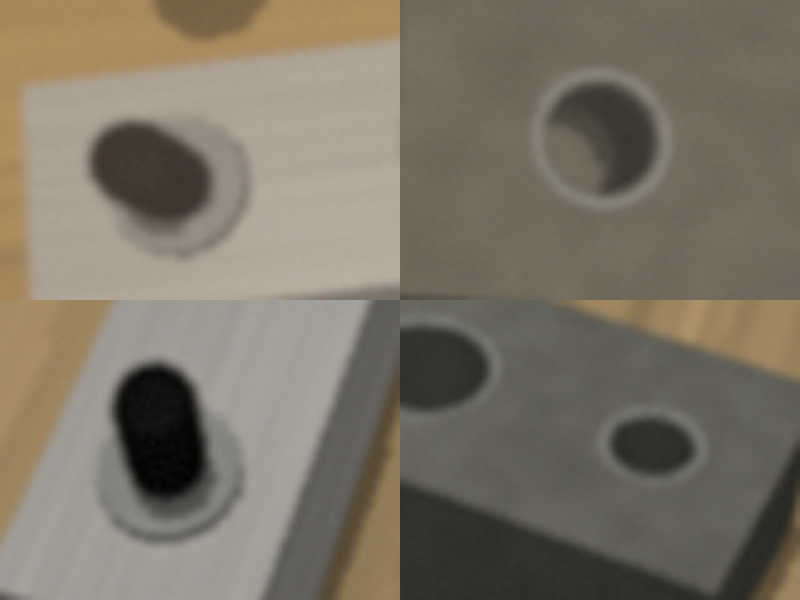

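```bash
cat > h.py <<'E'
from station import *
import numpy as np
def ray(n,u,v,z):
    c=calibration(n); R=np.array(c["R"]);t=np.array(c["t"])
    o=-R.T@t; d=R.T@np.linalg.solve(c["intrinsics"],[u,v,1.]); return o+d*(z-o[2])/d[2]
def dep(n,u,v,D):
    c=calibration(n); R=np.array(c["R"]);t=np.array(c["t"])
    return R.T@(np.linalg.solve(c["intrinsics"],[u,v,1.])*D[int(round(v)),int(round(u))]-t)
E
python3 - <<'E'
from h import *
np.set_printoptions(precision=4,suppress=True)
T=np.load("top0.npz")["d"];S=np.load("side0.npz")["d"]
for n,D,L in (("top",T,[("flange",136.6,232.2,.106),("handtop",126,227,.156),("sock",367,262.8,.09),("wide",367,198,.09),("knob",195,220,.13),("purpA",124,168,.1),("purpB",152,292,.1),("cream",70,102,.05),("rackcrn",105,213,.1),("jar",315,89,.1)]),("side",S,[("flange",234.2,320,.106),("handtop",230.6,304.4,.156),("sock",340.6,179,.09),("wide",294,163,.09),("purpA",170,298,.1),("purpB",299,317,.1)])):
    for k,u,v,z in L: print(n,k,ray(n,u,v,z),"depth:",dep(n,u,v,D))
print(finger_overhang)
E
```

```text
top flange [0.5633 0.2627 0.106 ] depth: [0.5576 0.2541 0.1333]
top handtop [0.5634 0.2642 0.156 ] depth: [0.5636 0.2646 0.155 ]
top sock [ 0.4721 -0.1421  0.09  ] depth: [ 0.4783 -0.1582  0.017 ]
top wide [ 0.5912 -0.159   0.09  ] depth: [ 0.6086 -0.1765  0.0179]
top knob [0.5704 0.1539 0.13  ] depth: [0.5702 0.1538 0.1306]
top purpA [0.6881 0.2856 0.1   ] depth: [0.6779 0.2762 0.1273]
top purpB [0.4562 0.2401 0.1   ] depth: [0.4543 0.2314 0.1303]
top cream [0.8601 0.4115 0.05  ] depth: [0.86   0.4114 0.0502]
top rackcrn [0.6053 0.3209 0.1   ] depth: [0.6053 0.321  0.0998]
top jar [ 0.8159 -0.0865  0.1   ] depth: [ 0.8186 -0.0872  0.0949]
side flange [0.5625 0.2679 0.106 ] depth: [0.5567 0.276  0.1263]
side handtop [0.5644 0.2652 0.156 ] depth: [0.5642 0.2655 0.1568]
side sock [ 0.4719 -0.1426  0.09  ] depth: [ 0.4745 -0.1627  0.0707]
side wide [ 0.5927 -0.1613  0.09  ] depth: [ 0.6024 -0.1928  0.0606]
side purpA [0.6903 0.2636 0.1   ] depth: [0.6767 0.2748 0.1277]
side purpB [0.4602 0.2246 0.1   ] depth: [0.4567 0.2387 0.1302]
0.025
```

Run:
```python
from h import *
from scipy.spatial.transform import Rotation as Ro
np.set_printoptions(precision=4,suppress=True)
T=np.load("top0.npz")["d"]
for u,v in ((20,120),(35,150),(30,200),(15,250),(45,200),(5,300)): print(dep("top",u,v,T))
o=get_obs(); w,x,y,z=o["tool_rot"]; R=Ro.from_quat([x,y,z,w]).as_matrix(); print(R)
print(R.T@(np.array([.5635,.265,.256])-o["eef_pos"]))
```

```text
[0.7892 0.4657 0.1261]
[0.7513 0.4668 0.0723]
[0.6479 0.4668 0.0826]
[0.5479 0.4654 0.1241]
[0.6604 0.4654 0.0335]
[0.4631 0.4654 0.1447]
[[-0.9712  0.2384 -0.0003]
 [ 0.2384  0.9712 -0.0016]
 [-0.0001 -0.0016 -1.    ]]
[-0.484  -0.2828 -0.0001]
```

{"name": "drive_tool", "arguments": {"increments": [{"claw": 0.0854, "dz": -0.03}, {"dz": -0.02, "dx": -0.02, "dy": -0.012}, {"dx": -0.042, "dy": -0.025}, {"dx": -0.042, "dy": -0.025}, {"dx": -0.042, "dy": -0.025}, {"dx": -0.042, "dy": -0.025}, {"dx": -0.042, "dy": -0.025}, {"dx": -0.042, "dy": -0.025}, {"dx": -0.042, "dy": -0.025}, {"dx": -0.042, "dy": -0.025}, {"dx": -0.042, "dy": -0.025}, {"dx": -0.042, "dy": -0.025}, {"dx": -0.042, "dy": -0.021, "dz": 0.02}, {"dz": 0.02}, {"dz": 0.0}], "newtons": 40}}

```text
schema error: expected keys claw, dx, dy, dz, wx, wy, wz
```

{"name": "drive_tool", "arguments": {"increments": [{"claw": 0.0854, "dx": 0, "dy": 0, "dz": -0.03, "wx": 0, "wy": 0, "wz": 0}, {"claw": 0.0854, "dx": -0.02, "dy": -0.012, "dz": -0.02, "wx": 0, "wy": 0, "wz": 0}, {"claw": 0.0854, "dx": -0.042, "dy": -0.025, "dz": 0, "wx": 0, "wy": 0, "wz": 0}, {"claw": 0.0854, "dx": -0.042, "dy": -0.025, "dz": 0, "wx": 0, "wy": 0, "wz": 0}, {"claw": 0.0854, "dx": -0.042, "dy": -0.025, "dz": 0, "wx": 0, "wy": 0, "wz": 0}, {"claw": 0.0854, "dx": -0.042, "dy": -0.025, "dz": 0, "wx": 0, "wy": 0, "wz": 0}, {"claw": 0.0854, "dx": -0.042, "dy": -0.025, "dz": 0, "wx": 0, "wy": 0, "wz": 0}, {"claw": 0.0854, "dx": -0.042, "dy": -0.025, "dz": 0, "wx": 0, "wy": 0, "wz": 0}, {"claw": 0.0854, "dx": -0.042, "dy": -0.025, "dz": 0, "wx": 0, "wy": 0, "wz": 0}, {"claw": 0.0854, "dx": -0.042, "dy": -0.025, "dz": 0, "wx": 0, "wy": 0, "wz": 0}, {"claw": 0.0854, "dx": -0.042, "dy": -0.025, "dz": 0, "wx": 0, "wy": 0, "wz": 0}, {"claw": 0.0854, "dx": -0.042, "dy": -0.025, "dz": 0, "wx": 0, "wy": 0, "wz": 0}, {"claw": 0.0854, "dx": -0.042, "dy": -0.021, "dz": 0.02, "wx": 0, "wy": 0, "wz": 0}, {"claw": 0.0854, "dx": 0, "dy": 0, "dz": 0.02, "wx": 0, "wy": 0, "wz": 0}, {"claw": 0.0854, "dx": 0, "dy": 0, "dz": 0, "wx": 0, "wy": 0, "wz": 0}], "newtons": 40}}

```text
t: 1.98
eef_pos: [0.561, 0.2633, 0.2649]
tool_rot: [-0.001, 0.121, 0.993, -0.001]
contact_force: [-0.4, 0.6, 1.0]
gripper_width: 1.0
grasp_force: 0.0
```

```bash
cat >> h.py <<'E'
from scipy.spatial.transform import Rotation as Ro
def wcam(o):
    w,x,y,z=o["tool_rot"]; R=Ro.from_quat([x,y,z,w]).as_matrix(); c=calibration("wrist"); M=np.array(c["mount"])
    return R@M[:3,:3], R@M[:3,3]+o["eef_pos"], c["intrinsics"], R
def wproj(o,X):
    A,p,K,_=wcam(o); q=A.T@(np.array(X)-p); s=np.hypot(q[0],q[1]); r=K[0,0]*np.arctan2(s,q[2])
    return K[0,2]+r*q[0]/s, K[1,2]+r*q[1]/s
def wray(o,u,v,z):
    A,p,K,_=wcam(o); a=np.array([u-K[0,2],v-K[1,2]]); r=np.hypot(*a); th=r/K[0,0]
    d=A@np.array([*(np.sin(th)*a/r),np.cos(th)]); return p+d*(z-p[2])/d[2]
E
python3 - <<'E'
from h import *
import cv2
o=get_obs(); p,d=read_camera("wrist")
im=cv2.resize(p[:,:,::-1],(800,600),interpolation=cv2.INTER_CUBIC); k=800/560
print(o["eef_pos"])
for X in ([.5635,.265,.156],[.5635,.265,.106]):
    u,v=wproj(o,X); print(u*k,v*k)
cv2.imwrite("pics/w1.png",im)
E
```

```text
[0.56096781 0.26326273 0.26493746]
406.26582395668413 313.7930273918938
405.4761793711804 287.12604332319734
```

View pics/w1.png

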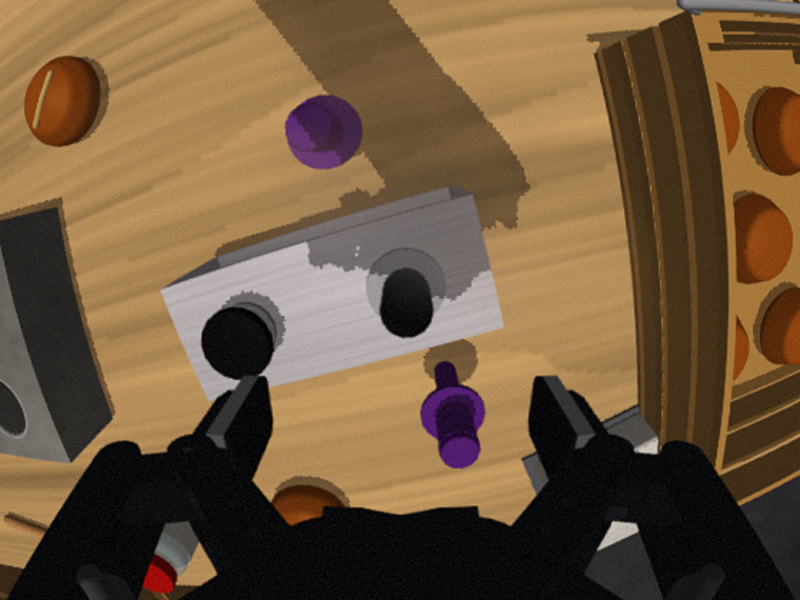

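The view shows the tall handle at (406,312) and its flange at (405,285), matching the prediction. The flat knob is at (238,342) and the purple gauges at (323,131) and (455,430).

{"name": "drive_tool", "arguments": {"increments": [{"claw": 0.0854, "dx": -0.002, "dy": 0.002, "dz": 0.03, "wx": 0, "wy": 0, "wz": 0}, {"claw": 0.0854, "dx": 0, "dy": 0, "dz": 0.04, "wx": 0, "wy": 0, "wz": 0}, {"claw": 0.0854, "dx": 0, "dy": 0, "dz": 0.035, "wx": 0, "wy": 0, "wz": 0}, {"claw": 0.0854, "dx": 0, "dy": 0, "dz": 0.023, "wx": 0, "wy": 0, "wz": 0}, {"claw": 0.0854, "dx": 0, "dy": 0, "dz": 0, "wx": 0, "wy": 0, "wz": 0}, {"claw": 0.0854, "dx": 0, "dy": 0, "dz": 0, "wx": 0, "wy": 0, "wz": 0}], "newtons": 40}}

```text
t: 2.78
eef_pos: [0.5647, 0.2679, 0.1401]
tool_rot: [0.001, 0.12, 0.993, 0.001]
contact_force: [0.7, -1.0, 0.0]
gripper_width: 0.997
grasp_force: 0.0
```

{"name": "drive_tool", "arguments": {"increments": [{"claw": 0.0854, "dx": 0.0005, "dy": -0.003, "dz": 0.002, "wx": 0, "wy": 0, "wz": 0}, {"claw": 0.06, "dx": 0, "dy": 0, "dz": 0, "wx": 0, "wy": 0, "wz": 0}, {"claw": 0.04, "dx": 0, "dy": 0, "dz": 0, "wx": 0, "wy": 0, "wz": 0}, {"claw": 0.02, "dx": 0, "dy": 0, "dz": 0, "wx": 0, "wy": 0, "wz": 0}, {"claw": 0.02, "dx": 0, "dy": 0, "dz": 0, "wx": 0, "wy": 0, "wz": 0}, {"claw": 0.02, "dx": 0, "dy": 0, "dz": 0, "wx": 0, "wy": 0, "wz": 0}, {"claw": 0.02, "dx": 0, "dy": 0, "dz": 0, "wx": 0, "wy": 0, "wz": 0}], "newtons": 40}}

```text
t: 3.65
eef_pos: [0.563, 0.2647, 0.1366]
tool_rot: [0.0, 0.12, 0.993, 0.0]
contact_force: [-0.3, 0.9, 3.9]
gripper_width: 0.317
grasp_force: 39.2
```

{"name": "drive_tool", "arguments": {"increments": [{"claw": 0.02, "dx": 0, "dy": 0, "dz": -0.01, "wx": 0, "wy": 0, "wz": 0}, {"claw": 0.02, "dx": 0, "dy": 0, "dz": -0.02, "wx": 0, "wy": 0, "wz": 0}, {"claw": 0.02, "dx": 0, "dy": 0, "dz": -0.025, "wx": 0, "wy": 0, "wz": 0}, {"claw": 0.02, "dx": 0, "dy": 0, "dz": -0.025, "wx": 0, "wy": 0, "wz": 0}, {"claw": 0.02, "dx": 0, "dy": 0, "dz": -0.025, "wx": 0, "wy": 0, "wz": 0}, {"claw": 0.02, "dx": 0, "dy": 0, "dz": -0.02, "wx": 0, "wy": 0, "wz": 0}, {"claw": 0.02, "dx": 0, "dy": 0, "dz": -0.005, "wx": 0, "wy": 0, "wz": 0}, {"claw": 0.02, "dx": 0, "dy": 0, "dz": 0, "wx": 0, "wy": 0, "wz": 0}, {"claw": 0.02, "dx": 0, "dy": 0, "dz": 0, "wx": 0, "wy": 0, "wz": 0}], "newtons": 40}}

```text
t: 4.78
eef_pos: [0.5621, 0.2641, 0.265]
tool_rot: [-0.001, 0.12, 0.993, -0.001]
contact_force: [-0.1, -0.1, -2.6]
gripper_width: 0.319
grasp_force: 39.9
```

Run:
```python
from h import *
import cv2
np.set_printoptions(precision=4,suppress=True)
o=get_obs(); A,p,K,R=wcam(o); print(o["eef_pos"],R[:,2],o["grasp_force"])
print(R.T@(np.array([.472,-.142,o["eef_pos"][2]])-o["eef_pos"]))
a,_=read_camera("top"); b,_=read_camera("side")
c=lambda im,x,y: cv2.resize(im[y:y+150,x:x+100,::-1],None,fx=4,fy=4,interpolation=cv2.INTER_CUBIC)
cv2.imwrite("pics/l1.png",np.hstack([c(a,70,150),c(b,190,200)]))
```

```text
[0.5621 0.2641 0.265 ] [-0.002  -0.0012 -1.    ] 39.87119257450104
[-0.0094 -0.4159  0.0007]
```

View pics/l1.png

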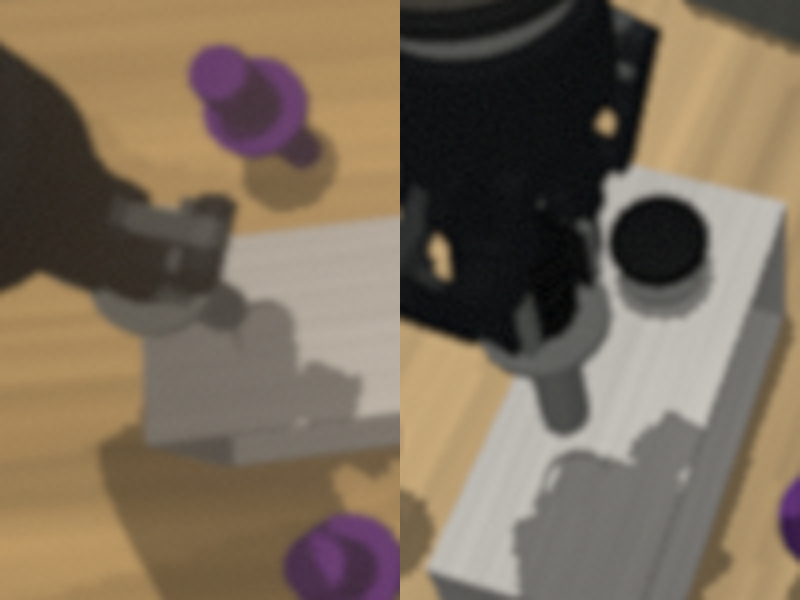

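The gauge is held upright and clear of the rack. In the side crop its rod tip is at (565,425), with the knob gauge still in the rack. Next I carry it over to the socket.

{"name": "drive_tool", "arguments": {"increments": [{"claw": 0.02, "dx": 0, "dy": -0.02, "dz": 0, "wx": 0, "wy": 0, "wz": 0}, {"claw": 0.02, "dx": -0.001, "dy": -0.036, "dz": 0, "wx": 0, "wy": 0, "wz": 0}, {"claw": 0.02, "dx": -0.001, "dy": -0.036, "dz": 0, "wx": 0, "wy": 0, "wz": 0}, {"claw": 0.02, "dx": -0.001, "dy": -0.036, "dz": 0, "wx": 0, "wy": 0, "wz": 0}, {"claw": 0.02, "dx": -0.001, "dy": -0.036, "dz": 0, "wx": 0, "wy": 0, "wz": 0}, {"claw": 0.02, "dx": -0.001, "dy": -0.036, "dz": 0, "wx": 0, "wy": 0, "wz": 0}, {"claw": 0.02, "dx": -0.001, "dy": -0.036, "dz": 0, "wx": 0, "wy": 0, "wz": 0}, {"claw": 0.02, "dx": -0.001, "dy": -0.036, "dz": 0, "wx": 0, "wy": 0, "wz": 0}, {"claw": 0.02, "dx": -0.001, "dy": -0.036, "dz": 0, "wx": 0, "wy": 0, "wz": 0}, {"claw": 0.02, "dx": -0.001, "dy": -0.036, "dz": 0, "wx": 0, "wy": 0, "wz": 0}, {"claw": 0.02, "dx": 0, "dy": -0.036, "dz": 0, "wx": 0, "wy": 0, "wz": 0}, {"claw": 0.02, "dx": 0, "dy": -0.026, "dz": 0, "wx": 0, "wy": 0, "wz": 0}, {"claw": 0.02, "dx": 0, "dy": -0.01, "dz": 0, "wx": 0, "wy": 0, "wz": 0}, {"claw": 0.02, "dx": 0, "dy": 0, "dz": 0, "wx": 0, "wy": 0, "wz": 0}, {"claw": 0.02, "dx": 0, "dy": 0, "dz": 0, "wx": 0, "wy": 0, "wz": 0}], "newtons": 40}}

```text
t: 6.75
eef_pos: [0.4725, -0.1405, 0.2662]
tool_rot: [-0.0, 0.119, 0.993, 0.0]
contact_force: [-0.5, 0.1, -3.5]
gripper_width: 0.316
grasp_force: 40.0
```

Run:
```python
from h import *
import cv2
np.set_printoptions(precision=4,suppress=True)
o=get_obs(); A,p,K,R=wcam(o); print(o["eef_pos"],R[:,2],o["grasp_force"])
print(R.T@(np.array([.472,-.142,o["eef_pos"][2]])-o["eef_pos"]))
w,_=read_camera("wrist"); b,_=read_camera("side")
W=cv2.resize(w[100:300,180:380,::-1],(400,400),interpolation=cv2.INTER_CUBIC)
B=cv2.resize(b[80:230,260:410,::-1],(400,400),interpolation=cv2.INTER_CUBIC)
cv2.imwrite("pics/m1.png",np.hstack([W,B]))
u,v=wproj(o,[.472,-.142,.09]); print("sock in wrist crop",(u-180)*2,(v-100)*2)
# tip expected
tip=o["eef_pos"]+R[:,2]*0.110; u,v=wproj(o,tip); print("tip",tip,(u-180)*2,(v-100)*2)
```

```text
[ 0.4725 -0.1405  0.2662] [-0.0001  0.0005 -1.    ] 39.984864592552185
[ 0.0002 -0.0016 -0.    ]
sock in wrist crop 197.87641106264084 186.49449084243287
tip [ 0.4725 -0.1405  0.1562] 201.70844180480083 232.44258223113013
```

View pics/m1.png

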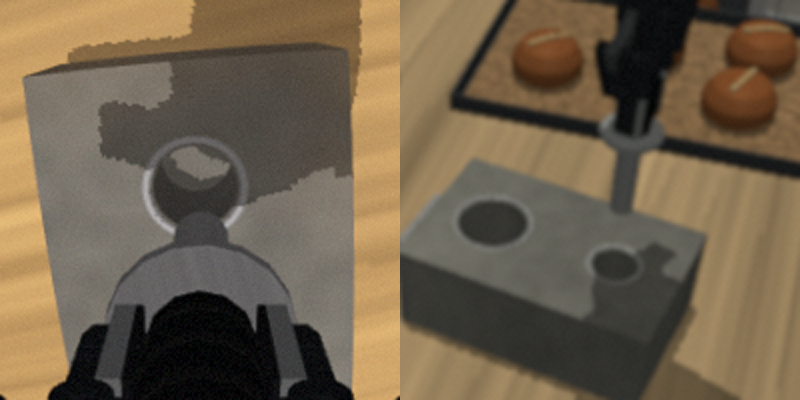

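In the wrist crop, the socket centre is at (196,187) and the tip at (202,228), both as predicted. I lower it now.

{"name": "drive_tool", "arguments": {"increments": [{"claw": 0.02, "dx": 0, "dy": -0.0015, "dz": 0.02, "wx": 0, "wy": 0, "wz": 0}, {"claw": 0.02, "dx": 0, "dy": 0, "dz": 0.025, "wx": 0, "wy": 0, "wz": 0}, {"claw": 0.02, "dx": 0, "dy": 0, "dz": 0.015, "wx": 0, "wy": 0, "wz": 0}, {"claw": 0.02, "dx": 0, "dy": 0, "dz": 0.015, "wx": 0, "wy": 0, "wz": 0}, {"claw": 0.02, "dx": 0, "dy": 0, "dz": 0.015, "wx": 0, "wy": 0, "wz": 0}, {"claw": 0.02, "dx": 0, "dy": 0, "dz": 0.015, "wx": 0, "wy": 0, "wz": 0}, {"claw": 0.02, "dx": 0, "dy": 0, "dz": 0.01, "wx": 0, "wy": 0, "wz": 0}, {"claw": 0.02, "dx": 0, "dy": 0, "dz": 0.008, "wx": 0, "wy": 0, "wz": 0}, {"claw": 0.02, "dx": 0, "dy": 0, "dz": 0, "wx": 0, "wy": 0, "wz": 0}, {"claw": 0.02, "dx": 0, "dy": 0, "dz": 0, "wx": 0, "wy": 0, "wz": 0}], "newtons": 40}}

```text
t: 8.1
eef_pos: [0.4723, -0.1433, 0.1436]
tool_rot: [0.0, 0.12, 0.993, 0.0]
contact_force: [-0.2, 0.4, -3.5]
gripper_width: 0.318
grasp_force: 40.1
```

{"name": "drive_tool", "arguments": {"increments": [{"claw": 0.02, "dx": 0, "dy": 0, "dz": 0.003, "wx": 0, "wy": 0, "wz": 0}, {"claw": 0.02, "dx": 0, "dy": 0, "dz": 0.003, "wx": 0, "wy": 0, "wz": 0}, {"claw": 0.02, "dx": 0, "dy": 0, "dz": 0.002, "wx": 0, "wy": 0, "wz": 0}, {"claw": 0.02, "dx": 0, "dy": 0, "dz": 0.001, "wx": 0, "wy": 0, "wz": 0}, {"claw": 0.02, "dx": 0, "dy": 0, "dz": 0.001, "wx": 0, "wy": 0, "wz": 0}, {"claw": 0.02, "dx": 0, "dy": 0, "dz": 0, "wx": 0, "wy": 0, "wz": 0}, {"claw": 0.02, "dx": 0, "dy": 0, "dz": 0, "wx": 0, "wy": 0, "wz": 0}], "newtons": 40}}

```text
t: 8.98
eef_pos: [0.472, -0.1432, 0.1333]
tool_rot: [0.0, 0.12, 0.993, -0.0]
contact_force: [0.4, -0.7, -3.1]
gripper_width: 0.316
grasp_force: 40.1
```

{"name": "drive_tool", "arguments": {"increments": [{"claw": 0.02, "dx": 0, "dy": 0, "dz": 0.001, "wx": 0, "wy": 0, "wz": 0}, {"claw": 0.02, "dx": 0, "dy": 0, "dz": 0.001, "wx": 0, "wy": 0, "wz": 0}, {"claw": 0.02, "dx": 0, "dy": 0, "dz": 0.001, "wx": 0, "wy": 0, "wz": 0}, {"claw": 0.02, "dx": 0, "dy": 0, "dz": 0, "wx": 0, "wy": 0, "wz": 0}, {"claw": 0.02, "dx": 0, "dy": 0, "dz": 0, "wx": 0, "wy": 0, "wz": 0}], "newtons": 40}}

```text
t: 9.6
eef_pos: [0.4721, -0.1432, 0.1305]
tool_rot: [0.0, 0.12, 0.993, 0.0]
contact_force: [-0.3, 0.8, 1.5]
gripper_width: 0.311
grasp_force: 40.6
```

Contact has been made, with the vertical force rising from -3 to +1.5 N. I press slightly and hold for over 2 s.

{"name": "drive_tool", "arguments": {"increments": [{"claw": 0.02, "dx": 0, "dy": 0, "dz": 0.0005, "wx": 0, "wy": 0, "wz": 0}, {"claw": 0.02, "dx": 0, "dy": 0, "dz": 0, "wx": 0, "wy": 0, "wz": 0}, {"claw": 0.02, "dx": 0, "dy": 0, "dz": 0, "wx": 0, "wy": 0, "wz": 0}, {"claw": 0.02, "dx": 0, "dy": 0, "dz": 0, "wx": 0, "wy": 0, "wz": 0}, {"claw": 0.02, "dx": 0, "dy": 0, "dz": 0, "wx": 0, "wy": 0, "wz": 0}, {"claw": 0.02, "dx": 0, "dy": 0, "dz": 0, "wx": 0, "wy": 0, "wz": 0}, {"claw": 0.02, "dx": 0, "dy": 0, "dz": 0, "wx": 0, "wy": 0, "wz": 0}, {"claw": 0.02, "dx": 0, "dy": 0, "dz": 0, "wx": 0, "wy": 0, "wz": 0}, {"claw": 0.02, "dx": 0, "dy": 0, "dz": 0, "wx": 0, "wy": 0, "wz": 0}, {"claw": 0.02, "dx": 0, "dy": 0, "dz": 0, "wx": 0, "wy": 0, "wz": 0}, {"claw": 0.02, "dx": 0, "dy": 0, "dz": 0, "wx": 0, "wy": 0, "wz": 0}, {"claw": 0.02, "dx": 0, "dy": 0, "dz": 0, "wx": 0, "wy": 0, "wz": 0}, {"claw": 0.02, "dx": 0, "dy": 0, "dz": 0, "wx": 0, "wy": 0, "wz": 0}, {"claw": 0.02, "dx": 0, "dy": 0, "dz": 0, "wx": 0, "wy": 0, "wz": 0}, {"claw": 0.02, "dx": 0, "dy": 0, "dz": 0, "wx": 0, "wy": 0, "wz": 0}, {"claw": 0.02, "dx": 0, "dy": 0, "dz": 0, "wx": 0, "wy": 0, "wz": 0}, {"claw": 0.02, "dx": 0, "dy": 0, "dz": 0, "wx": 0, "wy": 0, "wz": 0}, {"claw": 0.02, "dx": 0, "dy": 0, "dz": 0, "wx": 0, "wy": 0, "wz": 0}, {"claw": 0.02, "dx": 0, "dy": 0, "dz": 0, "wx": 0, "wy": 0, "wz": 0}, {"claw": 0.02, "dx": 0, "dy": 0, "dz": 0, "wx": 0, "wy": 0, "wz": 0}], "newtons": 40}}

```text
t: 12.1
eef_pos: [0.4724, -0.1433, 0.1305]
tool_rot: [0.0, 0.12, 0.993, 0.0]
contact_force: [-2.2, 0.2, 8.5]
gripper_width: 0.317
grasp_force: 41.1
```

Run:
```python
from h import *
import cv2
w,_=read_camera("wrist"); b,_=read_camera("side")
W=cv2.resize(w[100:300,180:380,::-1],(400,400),interpolation=cv2.INTER_CUBIC)
B=cv2.resize(b[100:220,290:410,::-1],(400,400),interpolation=cv2.INTER_CUBIC)
cv2.imwrite("pics/n1.png",np.hstack([W,B]))
```

```text
(no output)
```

View pics/n1.png

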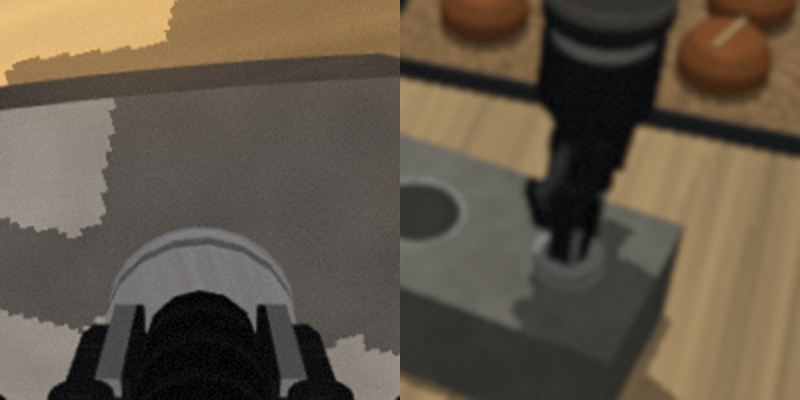

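The flange sits just above the foot at side crop (568,262), over the narrow socket. The height matches the rod standing on the bottom, so I release.

{"name": "drive_tool", "arguments": {"increments": [{"claw": 0.02, "dx": 0, "dy": 0, "dz": -0.0005, "wx": 0, "wy": 0, "wz": 0}, {"claw": 0.035, "dx": 0, "dy": 0, "dz": 0, "wx": 0, "wy": 0, "wz": 0}, {"claw": 0.05, "dx": 0, "dy": 0, "dz": 0, "wx": 0, "wy": 0, "wz": 0}, {"claw": 0.0854, "dx": 0, "dy": 0, "dz": 0, "wx": 0, "wy": 0, "wz": 0}, {"claw": 0.0854, "dx": 0, "dy": 0, "dz": 0, "wx": 0, "wy": 0, "wz": 0}, {"claw": 0.0854, "dx": 0, "dy": 0, "dz": 0, "wx": 0, "wy": 0, "wz": 0}, {"claw": 0.0854, "dx": 0, "dy": 0, "dz": 0, "wx": 0, "wy": 0, "wz": 0}, {"claw": 0.0854, "dx": 0, "dy": 0, "dz": -0.02, "wx": 0, "wy": 0, "wz": 0}, {"claw": 0.0854, "dx": 0, "dy": 0, "dz": -0.03, "wx": 0, "wy": 0, "wz": 0}, {"claw": 0.0854, "dx": 0, "dy": 0, "dz": -0.04, "wx": 0, "wy": 0, "wz": 0}, {"claw": 0.0854, "dx": 0, "dy": 0, "dz": -0.04, "wx": 0, "wy": 0, "wz": 0}, {"claw": 0.0854, "dx": 0, "dy": 0, "dz": -0.02, "wx": 0, "wy": 0, "wz": 0}, {"claw": 0.0854, "dx": 0, "dy": 0, "dz": 0, "wx": 0, "wy": 0, "wz": 0}, {"claw": 0.0854, "dx": 0, "dy": 0, "dz": 0, "wx": 0, "wy": 0, "wz": 0}, {"claw": 0.0854, "dx": 0, "dy": 0, "dz": 0, "wx": 0, "wy": 0, "wz": 0}], "newtons": 40}}

```text
t: 14.08
eef_pos: [0.4713, -0.143, 0.2791]
tool_rot: [-0.001, 0.12, 0.993, -0.0]
contact_force: [1.4, 0.6, -0.2]
gripper_width: 0.997
grasp_force: 0.0
```

Run:
```python
from h import *
import cv2
w,_=read_camera("wrist"); b,_=read_camera("side")
W=cv2.resize(w[100:300,180:380,::-1],(400,400),interpolation=cv2.INTER_CUBIC)
B=cv2.resize(b[100:220,290:410,::-1],(400,400),interpolation=cv2.INTER_CUBIC)
cv2.imwrite("pics/p1.png",np.hstack([W,B]))
```

```text
(no output)
```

View pics/p1.png

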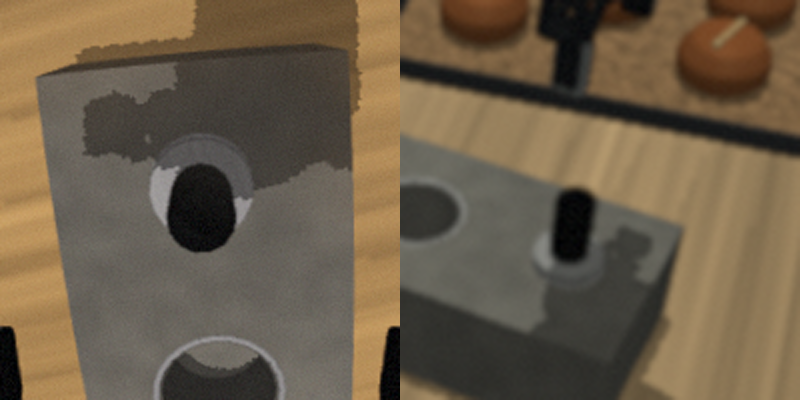

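The gauge stands upright in the narrow socket, with its handle at side crop (572,225), and the gripper is clear of it.

```bash
python3 -c "
from station import *
print(hand_in())"
```

```text
the job is handed in; nothing more can be done
None
```

The round-handled gauge was held on the bottom of the narrower socket for over two seconds, then released; it stands there upright and the job is handed in (no verdict was returned).

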